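# Send a worn bearing through the one-way gate and bar it

## Task

Slide the small bearing that lies at the mouth of the steel lane along the bench, without lifting it, and through the sprung one-way flap, so far that the flap springs fully shut behind it. After that, swing the steel locking bar across the lane, over the pen, until it is fully home against its stop. Do not disturb the large bearing, the ratchet or the tape measure.

Things in the scene. Friction and masses are not known exactly. Their poses are not given: they have to be found in the camera images.
- bearing_center (a point): Centre of the small plain steel ball bearing, a ring 50 mm in diameter and 15 mm thick, about 0.11 kg, lying flat and loose on the bench in or just before the flared mouth of the lane; the point is 7.5 mm above the bench. Its axes do not matter.
- lane: Fixed dark steel lane, no floor, open top, screwed to the bench. Origin on the bench in the middle of the gate line (under the shut flap); x along the lane in the travel direction (roughly robot's right), y left across it (away from the robot), z up. Rails 26 mm high, 3 mm thick, inner faces at y = +29 and -29 mm; behind the flap a 4 mm kerb at -29 mm, near rail at -47 mm.
- mouth (a point): Middle of the lane's open mouth, on the bench, at the lane's x = -149 mm. The straight rails begin at x = -102 mm; from there back to here the rails flare out to about y = +-48 mm.
- pen_end (a point): Middle of the end wall's inner face, on the bench, at the lane's x = 155 mm, y = 0. The pen is the part of the lane between flap and end wall. Outside the rails are 18 mm wide flanges with screw heads, up to 6 mm high; hinge and stop posts by the gate are up to 48 mm high.
- flap (a joint): Upright aluminium flap across the lane at x = 0, 3 mm thick, 5 to 43 mm above the bench, on a vertical pin at the lane's y = -42 mm (side nearer the robot). Value in rad: 0 shut, grows as it swings toward the lane's +x, at most 1.52, never below 0 (one way). A light spring shuts it (0.3 N at the edge when shut, 1 N wide open).
- flap_edge (a point): Middle of the flap's free edge, 68 mm from its pin, 24 mm above the bench. The flap rests on any part or finger in its sweep, so it shuts only when the part's trailing side is some 70 mm or more past the gate line and the finger has been lifted out above it.
- bar (a joint): Flat steel locking bar, 16 mm wide, 28 to 37 mm above the bench, on a vertical pin on the far rail (bar_pivot). Value q in rad: its free end points along (cos q, -sin q) in the lane's x, y. 0: along the rail, to +x; negative: swung outward, away from the robot; 1.571: home at its stop, straight across the lane behind the flap. Stays where left; about 1 N at the knob moves it.
- bar_knob (a point): Middle of the free end of the locking bar, 116 mm from the pin, where a black upright knob stands, 14 mm in diameter, from 37 to 54 mm above the bench; this point is 45 mm above the bench.
- bar_pivot (a point): Pin of the locking bar, at x = 22 mm, y = 44 mm of the lane, 33 mm above the bench.
- large_bearing: Large steel ball bearing, 62 mm in diameter, 18 mm thick, loose on the bench beyond the mouth of the lane; leave alone. Origin at the centre of its underside.
- ratchet: Steel ratchet, 35 x 202 x 30 mm, long along its y, loose on the bench beyond the lane; leave alone. Origin at the centre of its underside.
- tape_measure: Yellow and black tape measure, 39 x 83 x 63 mm, standing on the bench beyond the pen to the robot's right; leave alone. Origin at the centre of its underside.
Not all that is in view belongs to the job. Leave any black look-alike of the part that bears bearing_center alone.

How it is judged:
By the outcome, as a careful person would: the job done as asked, in the order asked, and still so for the second after the job is handed in, with the robot touching nothing.
It also fails if it takes over 58 s, if anything falls off the work surface, if the arm or the gripper's body presses on something with over 40 N, if the wrist force passes 120 N, or if a joint passes its speed limit or range.

## Robot

A 6-joint arm with a two-finger parallel gripper is mounted at the origin on a cart in front of the work surface, level with it; the furniture and walls round the work are solid. World frame = base frame: x ahead of the robot, y to its left, z up, the work surface at z = 0. Lengths are in mm, angles in rad, forces in N, time in s.
With the tool pointing down it reaches from about 350 to 975 mm from the base axis. Payload 17.4 kg.
Tool frame: the origin (TCP) lies between the finger pads; the fingertips stand 17 mm ahead of it and the grasp point (between the pads) lies 2 mm behind it (nose_length is the z of the fingertips in the tool frame, in mm); z points along the fingers, y is the line along which they close (so a half turn about z gives the same grasp; the last joint's range is limited). The gripper opens to 85 mm and grips with 20 to 120 N. Pads are 22 mm wide; open, the fingers measure 114 mm over their backs; the gripper's body (76 mm by 85 mm) begins 54 mm behind the grasp point. The pads swing forward as they close: fully open they stand 13 mm farther back than shut.
Start: joints at [1.162, 0.116, 1.442, -0, 1.584, -0.038], TCP at [244.602, 629.128, 248.303] pointing down, gripper open.
Joint ranges: [-2.83, 2.83], [-0.83, 2.19], [0.07, 2.5], [-1.14, 4.28], [0.01, 3], [-2.97, 2.97]. Speed limits (rad/s): [1.89, 1.89, 2.22, 3.14, 3.14, 3.14].

## Interface

Orientations are given as [roll, pitch, yaw] about the fixed x, y, z axes, in that order (R = Rz(yaw) Ry(pitch) Rx(roll)).
In Python, from bench import * gives the robot as it stands. The module is installed in compiled form; this text tells all that it offers.
- The arm moves only by the shell command python3 -m handwheel 'ROWS' [FORCE]. ROWS is JSON, one flat list of numbers, 5 for each row, row after row: the shift along the tool's x, y, z in m, then the turn about the tool's z in degrees, then the opening, from -1 (shut) to 1 (fully open). A call has 1 to 12 rows; each row shifts and turns the commanded pose from where the row before left it, along the tool's axes as they then stand; what a row does not reach is not made up. A row lasts 1/10 s, in which the tool goes at most 50 mm and 8.59 degrees, less where a joint would pass 70% of its speed; a pose out of reach is approached as far as the arm can. A call is refused whole if a number of a shift passes 0.05 or a number of a turn 8.59, either way. A call with a gripper value outside its range is refused whole. The fingers move at their own pace and stop on an object; FORCE is the grip in N (left out, the last holds). Time passes only in rows, so rows that do not move let the fingers close. It gives the time, the measured TCP pose, the force, the opening and the grip force at its end, in the units of the state.
- state(): the state, without advancing time (a new reading comes with each control period).
- grab_frame(name): name is "scene" or "top" or "wrist"; returns (picture, depth): 400x640x3 uint8, red, green, blue; 400x640 float32, mm along the optical axis (not along the pixel's ray), 0 where there is no reading.
- camera_info(name): a dict with "fx", "fy", "cx", "cy" (pixels), "dist" ([k1, k2, p1, p2, k3] as OpenCV has them; the pictures are not rectified), "world_to_cam" (4x4, takes a point from world to camera coordinates). Camera axes: x right, y down, z forward; pixel columns grow to the right and rows downward; lengths in mm; the calibration is good to about 2 mm. A picture is of the moment at which its call begins: read the wrist's pose just before it. camera_info takes no time and is no camera call; for the wrist camera it gives the pose at the moment of the call.
- finish_job(): hands the job in; it is judged then, once.
The state is a dict: "time_s": time; "joints": joint angles; "qd": joint speeds; "effort": joint torques, N m; "ee_pos": TCP position; "tool_rot": TCP orientation; "ft_force": force on the tool from outside, world axes, zero at the start; "moment": the same for the moment, N m; "gripper_width": finger opening in mm; "gripper_force": force on a finger pad.
Only numpy, scipy, OpenCV 4.12 (cv2) and the standard library are available. Lean on these libraries where they do the work, as an engineer would, in place of code of your own. Each camera call takes 0.05 s, during which the arm holds its last target. There are 200 camera calls.

## Working session

There is one attempt and no reset: what is moved stays moved. The work goes in short steps, Python scripts to look and compute and a shell command to move; the robot and the scene stay as the last step left them, time stands still between calls to the robot, and variables do not carry over. Pictures are saved under pics/ and viewed, at most 10 in all, crops included, and the job is handed in when it is done.

```bash
mkdir -p pics; cat > h.py <<'E'
from bench import *
import numpy as np, cv2
def ray(name,px,z,ci=None):
    c=ci or camera_info(name); K=np.array([[c["fx"],0,c["cx"]],[0,c["fy"],c["cy"]],[0,0,1]])
    p=cv2.undistortPoints(np.array(px,float).reshape(-1,1,2),K,np.array(c["dist"])).reshape(-1,2)
    T=np.array(c["world_to_cam"]); R=T[:3,:3]; o=-R.T@T[:3,3]
    d=np.c_[p,np.ones(len(p))]@R
    return o+d*((z-o[2])/d[:,2])[:,None]
def save(name,fn):
    im,d=grab_frame(name); cv2.imwrite(fn,im[...,::-1]); np.save(fn[:-4]+'.npy',d); return im,d
E
python3 - <<'E'
from h import *
for n in("top","scene"): save(n,f"pics/{n}0.png")
s=state();print(s['time_s'],s['ee_pos'],s['tool_rot'],s['gripper_width'])
E
```

```text
0.1 [244.54122293 628.97650598 247.62017062] [-3.14050308e+00 -5.49679397e-05  2.77077983e+00] 85.36159552447972
```

View pics/top0.png

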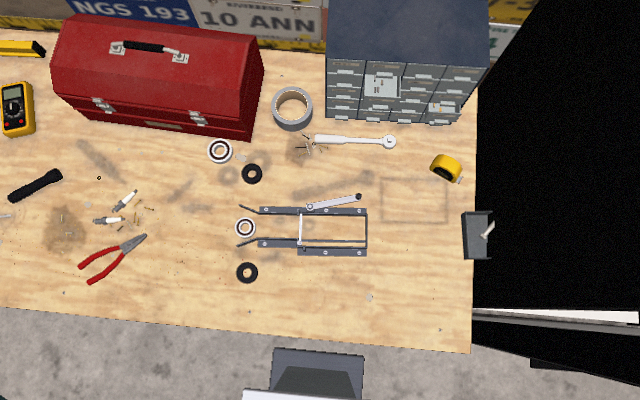

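View pics/scene0.png

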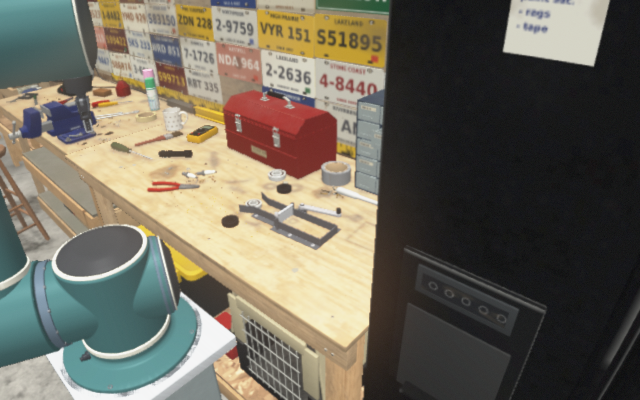

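The top view shows the lane from about (240,228) to (367,232). The bar runs (310,206)–(360,197) and the shut flap is at x≈300.

Ring candidates:
- Silver ring at (245,228): at the mouth, silver and small, so this one fits.
- Silver ring at (220,151): the large bearing.
- Black rings at (252,173) and (247,272): look-alikes.

I'll confirm this in an enlarged crop.

```bash
python3 - <<'E'
from h import *
im=cv2.imread("pics/top0.png"); c=cv2.resize(im[135:285,200:400],None,fx=4,fy=4,interpolation=cv2.INTER_CUBIC); cv2.imwrite("pics/crop0.png",c)
print(ray("top",[[245,228],[220,151],[252,173],[247,272]],10).round())
print(ray("top",[[310,206],[360,197]],35).round())
print(ray("top",[[300,214],[300,245]],43).round())
print(ray("top",[[262,210],[367,210],[262,243],[367,254]],26).round())
print(ray("top",[[315,390],[445,168]],0).round())
E
```

```text
[[512. 199.  10.]
 [698. 286.  10.]
 [649. 200.  10.]
 [410. 180.  10.]]
[[575.  48.  35.]
 [608. -67.  35.]]
[[553.  69.  43.]
 [481.  62.  43.]]
[[557. 161.  26.]
 [580. -87.  26.]
 [479. 151.  26.]
 [476. -95.  26.]]
[[ 164.   -4.    0.]
 [ 710. -274.    0.]]
```

View pics/crop0.png

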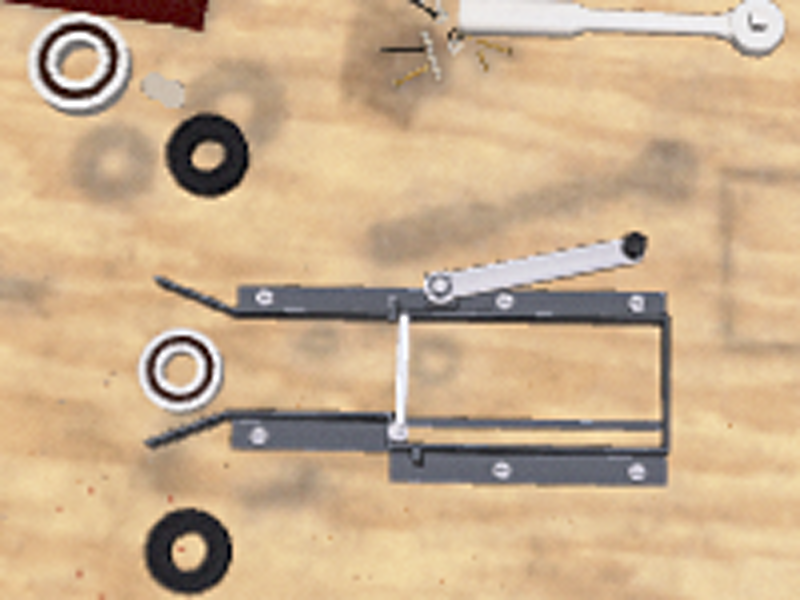

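The crop confirms it: the silver ring at crop (180,370) lies between the flares, and both black rings lie outside the lane. Next I'll fit the lane frame from these points.

```bash
python3 - <<'E'
from h import *
def C(p): return np.array(p,float)/4+[200-.375,135-.375]
L=lambda p,z: ray("top",C(p),z)[:,:2]
far=L([(238,317),(660,321)],26); near=L([(235,411),(388,414)],26); end=L([(662,320),(663,448)],26)
u=far[1]-far[0]; u/=np.linalg.norm(u); u2=near[1]-near[0]; u2/=np.linalg.norm(u2)
n=np.array([-u[1],u[0]])
print("yaw",np.arctan2(u[1],u[0]),np.arctan2(u2[1],u2[0]),"gap",(far[0]-near)@n)
mid=(far[0]@n+near.mean(0)@n)/2
print("end x",end@u, "far start",far[0]@u,"near start",near[0]@u)
fl=L([(404,316),(402,428)],43); print("flap x",fl@u)
piv=L([(440,286)],37)[0]; kn=L([(634,244)],54)[0]; b=L([(180,370)],15)[0]
for nm,p in(("piv",piv),("knob",kn),("bear",b)): print(nm,p.round(1),p@u,p@n-mid)
print("piv->knob",np.linalg.norm(kn-piv)); x0=np.mean([(end@u).mean()-155,piv@u-22,far[0]@u+102]);print([(end@u).mean()-155,piv@u-22,far[0]@u+102])
print("origin",x0*u+mid*n, "u",u)
s=state();c=camera_info("wrist");T=np.array(c["world_to_cam"]);print(-T[:3,:3].T@T[:3,3],T[:3,:3],s['ee_pos'],c["fx"])
E
```

```text
yaw -1.4855289562530818 -1.4953591906425099 gap [55.99044971 56.87161544]
end x [131.43979692 131.33914023] far start -119.66173387222092 near start -119.16203276519798
flap x [-20.47624695 -20.25199202]
piv [574.6  49.1] 0.00015619544388814635 45.85389995855769
knob [606.7 -61.7] 113.15059243524468 68.41057516847195
bear [513.7 198.9] -154.42998791559316 -2.087744229405189
piv->knob 115.37688164351982
[np.float64(-23.610531426204545), np.float64(-21.99984380455611), np.float64(-17.66173387222092)]
origin [527.15516903  66.22599369] u [ 0.08516409 -0.99636694]
[171.66017801 657.6654876  372.62252659] [[ 0.36236584  0.93203512 -0.00124107]
 [ 0.88706512 -0.34447272  0.30733374]
 [ 0.28601833 -0.11246815 -0.95160098]] [244.54122293 628.97650598 247.62017062] 348.52547770593543
```

```bash
python3 -m handwheel '[0,0,0,-6.5,-1, 0,0,0,-6.5,-1, 0,0,0,-6.6,-1, 0,0,0,-6.6,-1, -0.029,-0.038,0,0,-1, -0.029,-0.038,0,0,-1, -0.029,-0.038,0,0,-1, -0.029,-0.038,0,0,-1, -0.029,-0.038,0,0,-1, -0.029,-0.038,0,0,-1, -0.029,-0.038,0,0,-1, -0.029,-0.038,0,0,-1]' 20
python3 -m handwheel '[0,-0.03,0.01,0,-1, 0,-0.03,0.02,0,-1, 0,-0.025,0.02,0,-1, 0,0,0.02,0,-1, 0,0,0,0,-1]'
python3 - <<'E'
from h import *
s=state();ci=camera_info("wrist");save("wrist","pics/w1.png");import pickle;pickle.dump((ci,s),open("w1.pkl","wb"))
print(s['ee_pos'],s['tool_rot'],s['gripper_width'])
E
```

```text
time_s: 1.3
ee_pos: [502.9, 344.6, 248.1]
tool_rot: [-3.141, -0.0, -3.055]
ft_force: [1.0, 0.8, 0.4]
gripper_width: 0.2
gripper_force: 0.0
time_s: 1.8
ee_pos: [508.5, 260.5, 175.5]
tool_rot: [-3.14, -0.004, -3.056]
ft_force: [0.0, -0.0, 0.7]
gripper_width: -0.2
gripper_force: 0.0
[508.49129415 260.53575198 175.50397383] [-3.14023995 -0.00384956 -3.05628597] -0.16871774684676247
```

View pics/w1.png

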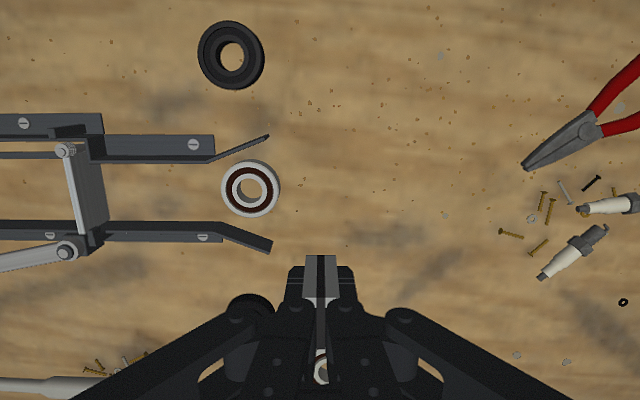

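The wrist view shows the ring at (251,188), between the flare tips at (269,136) and (272,250). The shut fingers are at (321,260) and the flap is near (85,190). I'll check the ring and mouth positions from these pixels.

```bash
python3 - <<'E'
from h import *
import pickle
ci,s=pickle.load(open("w1.pkl","rb"))
o=np.array([527.2,66.4]);u=np.array([.0852,-.9964]);n=np.array([.9964,.0852])
def P(nm,px,z):
    p=ray("wrist",px,z,ci)[:,:2]; print(nm,p.round(1).tolist(),[((q-o)@u).round(1) for q in p],[((q-o)@n).round(1) for q in p])
P("ring",[[251,187]],15); P("flare tips",[[269,136],[272,242]],26); P("near rail",[[104,160],[212,161]],26);P("far rail",[[112,222],[222,224]],26);P("flap pin,top end",[[65,150],[90,231]],43);P("pivot",[[67,250]],37)
p=s['ee_pos'][:2]; print("tcp",(p-o)@u,(p-o)@n)
E
```

```text
ring [[511.3, 201.5]] [np.float64(-135.9)] [np.float64(-4.4)]
flare tips [[465.8, 216.4], [555.5, 222.7]] [np.float64(-154.7), np.float64(-153.3)] [np.float64(-48.4), np.float64(41.5)]
near rail [[495.7, 84.1], [489.3, 171.8]] [np.float64(-20.3), np.float64(-108.2)] [np.float64(-29.9), np.float64(-28.8)]
far rail [[549.1, 85.6], [542.6, 179.8]] [np.float64(-17.2), np.float64(-111.7)] [np.float64(23.4), np.float64(25.0)]
flap pin,top end [[486.4, 65.2], [551.2, 77.0]] [np.float64(-2.3), np.float64(-8.5)] [np.float64(-40.8), np.float64(24.8)]
pivot [[573.4, 50.7]] [np.float64(19.6)] [np.float64(44.7)]
tcp -195.03084501081688 -2.100988438540919
```

```bash
python3 -m handwheel '[0,0,0.04,0,-1, 0,0,0.04,0,-1, 0,0,0.04,0,-1, 0,0,0.03,0,-1, 0,0,0.004,0,-1, 0,0,0,0,-1, 0,0,0,0,-1]'
python3 -m handwheel '[0,-0.008,0,0,-1, 0,-0.008,0,0,-1, 0,-0.008,0,0,-1, 0,-0.008,0,0,-1, 0,-0.008,0,0,-1, 0,-0.008,0,0,-1, 0,-0.008,0,0,-1, 0,-0.008,0,0,-1, 0,-0.008,0,0,-1, 0,-0.008,0,0,-1]'
python3 - <<'E'
from h import *
ci=camera_info("wrist");save("wrist","pics/w2.png");print(state()['ee_pos'])
E
```

```text
time_s: 2.55
ee_pos: [510.4, 262.4, 26.8]
tool_rot: [3.141, 0.003, -3.055]
ft_force: [-0.2, -0.6, 0.9]
gripper_width: 0.1
gripper_force: 0.0
time_s: 3.55
ee_pos: [516.5, 181.5, 24.7]
tool_rot: [3.141, 0.001, -3.055]
ft_force: [0.2, 4.3, 5.3]
gripper_width: 0.3
gripper_force: 3.7
[516.55482725 180.65845559  24.60961117]
```

View pics/w2.png

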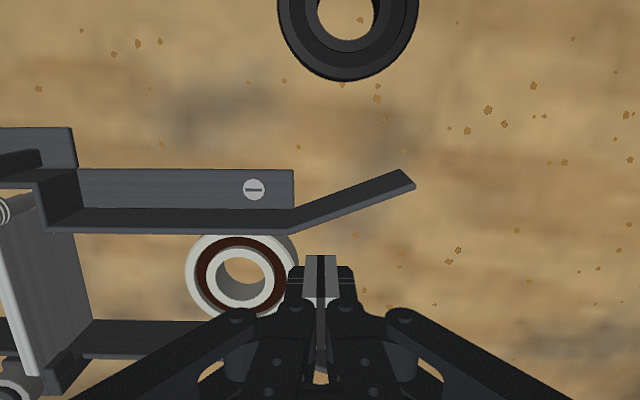

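The ring, at (243,275), sits flush against the finger between the rails. I'll work out the finger-to-ring offset and keep pushing.

```bash
python3 - <<'E'
from h import *
o=np.array([527.2,66.4]);u=np.array([.0852,-.9964]);n=np.array([.9964,.0852])
for px in([243,267],[200,275]):
  q=ray("wrist",[px],15)[0,:2]; print(q,(q-o)@u,(q-o)@n)
p=state()['ee_pos'][:2];print((p-o)@u,(p-o)@n)
E
python3 -m handwheel '[0,-0.009,0,0,-1, 0,-0.009,0,0,-1, 0,-0.009,0,0,-1, 0,-0.009,0,0,-1, 0,-0.009,0,0,-1, 0,-0.009,0,0,-1, 0,-0.009,0,0,-1, 0,-0.009,0,0,-1, 0,-0.009,0,0,-1, 0,-0.009,0,0,-1, 0,-0.009,0,0,-1, 0,-0.009,0,0,-1]'
```

```text
[513.0409075  146.72661262] -81.24379149615902 -7.2642923763374325
[518.6530023  128.00228553] -62.108721506711284 -3.2677137836402697
-114.75409386884843 -0.8720297109878843
time_s: 4.8
ee_pos: [525.8, 73.9, 24.6]
tool_rot: [3.141, 0.001, -3.055]
ft_force: [-0.3, 5.7, 6.2]
gripper_width: -0.1
gripper_force: 4.1
```

```bash
python3 -m handwheel '[0,-0.009,0,0,-1, 0,-0.009,0,0,-1, 0,-0.009,0,0,-1, 0,-0.009,0,0,-1, 0,-0.009,0,0,-1, 0,-0.009,0,0,-1, 0,-0.009,0,0,-1, 0,-0.009,0,0,-1, 0,-0.008,0,0,-1, 0,-0.007,0,0,-1, 0,-0.005,0,0,-1, 0,0,0,0,-1]'
python3 - <<'E'
from h import *
o=np.array([527.2,66.4]);u=np.array([.0852,-.9964]);n=np.array([.9964,.0852])
save("wrist","pics/w3.png")
p=state()['ee_pos'][:2];print((p-o)@u,(p-o)@n)
E
```

```text
time_s: 6.0
ee_pos: [533.5, -18.0, 24.2]
tool_rot: [-3.141, -0.0, -3.056]
ft_force: [0.4, 1.3, 1.3]
gripper_width: -0.0
gripper_force: 0.8
84.36600865738399 -0.9945208723933896
```

View pics/w3.png

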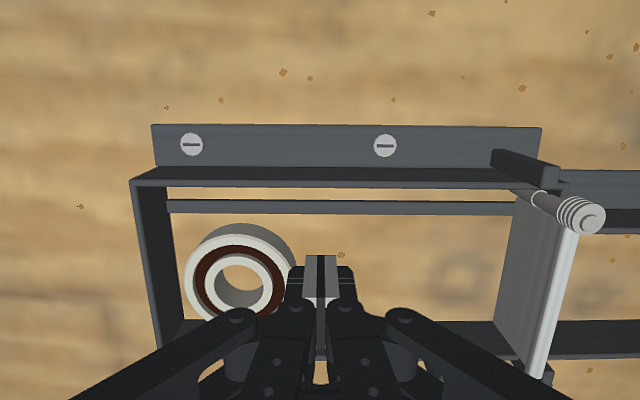

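The ring, at (240,280), is deep in the pen near the end wall. The flap, at (550,290), already looks shut. I'll back off a little, lift clear, move outboard of the knob and look.

```bash
python3 -m handwheel '[0,0.005,0,0,-1, 0,0,-0.02,0,-1, 0,0,-0.04,0,-1, 0,0,-0.04,0,-1, 0,0,-0.05,0,-1, -0.036,-0.021,0,0,-1, -0.036,-0.021,0,0,-1, -0.037,-0.021,0,0,-1, 0,0,0,0,-1, 0,0,0,0,-1]'
python3 - <<'E'
from h import *
import pickle
o=np.array([527.2,66.4]);u=np.array([.0852,-.9964]);n=np.array([.9964,.0852])
ci=camera_info("wrist");pickle.dump(ci,open("w4.pkl","wb"));save("wrist","pics/w4.png")
p=state()['ee_pos'];print((p[:2]-o)@u,(p[:2]-o)@n,p[2])
E
```

```text
time_s: 7.05
ee_pos: [647.1, -65.5, 173.0]
tool_rot: [3.141, -0.002, -3.055]
ft_force: [-0.3, -0.4, -0.1]
gripper_width: 0.1
gripper_force: 0.0
141.30298851123896 107.77737219074882 173.54755673813324
```

View pics/w4.png

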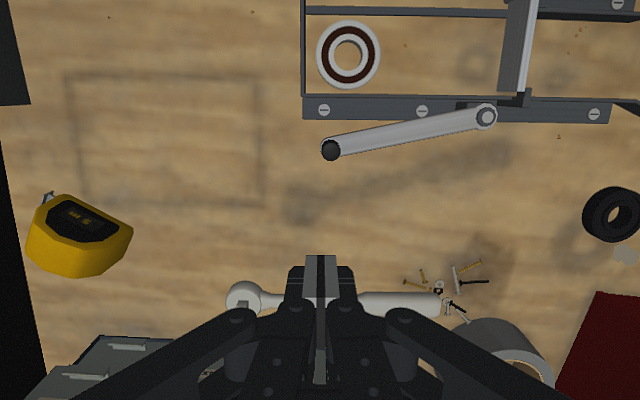

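The ring, at (348,55), is in the pen and the flap, at (517,45), is shut. The knob is at (331,150), the pivot at (486,117), and the ratchet at (245..440,300).

```bash
python3 - <<'E'
from h import *
import pickle
ci=pickle.load(open("w4.pkl","rb"))
o=np.array([527.2,66.4]);u=np.array([.0852,-.9964]);n=np.array([.9964,.0852])
for nm,px,z in(("knob",[331,150],54),("piv",[486,116],37),("ring",[348,54],15),("flaptop",[528,40],43),("rat",[262,292],15),("rat2",[245,282],30),("rat3",[430,293],15)):
  q=ray("wrist",[px],z,ci)[0,:2]; print(nm,((q-o)@u).round(1),((q-o)@n).round(1))
E
```

```text
knob 134.2 68.4
piv 20.1 45.6
ring 120.9 1.9
flaptop 0.7 -5.5
rat 195.9 206.6
rat2 207.3 187.3
rat3 39.1 207.8
```

```bash
python3 -m handwheel '[0,0,0.035,0,-1, 0,0,0.035,0,-1, 0,0,0.035,0,-1, 0,0,0.01,0,-1, 0,0,0,0,-1, 0,0,0,0,-1, 0.012,0.0045,0,0,-1, 0.0115,0.0045,0,0,-1]'
python3 -m handwheel '[0.01,-0.0018,0,0,-1, 0.01,-0.0018,0,0,-1, 0.01,-0.0018,0,0,-1, 0.01,-0.0016,0,0,-1, 0.0117,0.0012,0,0,-1, 0.0117,0.0012,0,0,-1, 0.0112,0.0035,0,0,-1, 0.0112,0.0035,0,0,-1]'
python3 - <<'E'
from h import *
o=np.array([527.2,66.4]);u=np.array([.0852,-.9964]);n=np.array([.9964,.0852])
ci=camera_info("wrist");save("wrist","pics/w5.png")
p=state()['ee_pos'];print((p[:2]-o)@u,(p[:2]-o)@n,p[2])
E
```

```text
time_s: 7.9
ee_pos: [622.6, -58.5, 60.7]
tool_rot: [-3.141, 0.002, -3.055]
ft_force: [0.8, 0.6, 0.4]
gripper_width: -0.0
gripper_force: 0.4
time_s: 8.7
ee_pos: [536.3, -63.6, 59.3]
tool_rot: [-3.142, -0.0, -3.055]
ft_force: [0.2, 0.6, 0.5]
gripper_width: 0.1
gripper_force: 0.3
129.81753275615753 -3.254028558346367 59.120515715591495
```

View pics/w5.png

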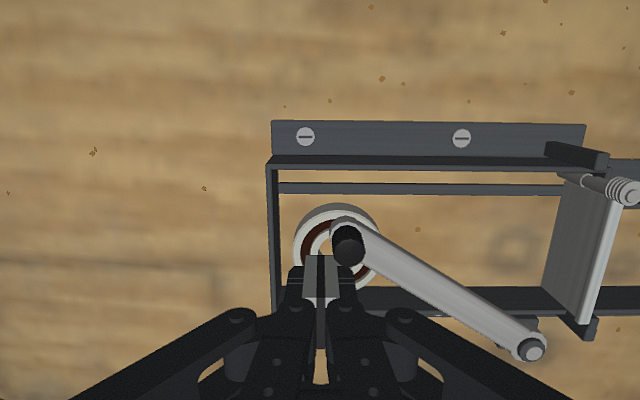

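The bar is swinging over the pen as planned. The knob, at (348,245), rides on the finger's corner side and the ring is undisturbed. I'll continue along the arc.

```bash
python3 -m handwheel '[0.0103,0.0056,0,0,-1, 0.0103,0.0056,0,0,-1, 0.009,0.0076,0,0,-1, 0.009,0.0076,0,0,-1, 0.0073,0.0092,0,0,-1, 0.0073,0.0092,0,0,-1, 0.0053,0.0105,0,0,-1, 0.0053,0.0105,0,0,-1, 0,0,0,0,-1]'
python3 - <<'E'
from h import *
o=np.array([527.2,66.4]);u=np.array([.0852,-.9964]);n=np.array([.9964,.0852])
ci=camera_info("wrist");save("wrist","pics/w6.png")
p=state()['ee_pos'];print((p[:2]-o)@u,(p[:2]-o)@n,p[2])
E
```

```text
time_s: 9.65
ee_pos: [467.4, -2.5, 59.3]
tool_rot: [3.141, -0.0, -3.054]
ft_force: [-0.5, -1.2, -0.2]
gripper_width: 0.3
gripper_force: 0.0
64.18583592320378 -65.0904632666605 59.38387722214516
```

View pics/w6.png

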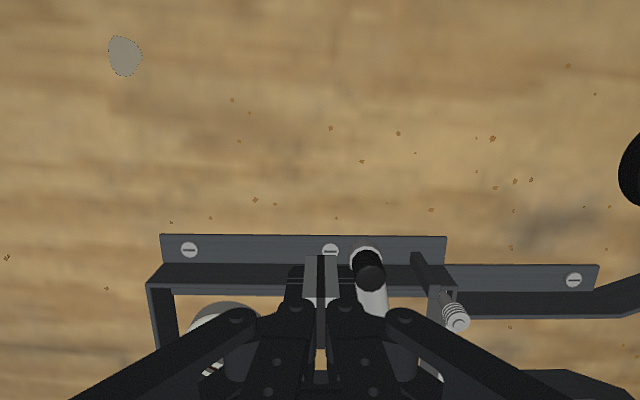

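The knob, at (368,270), is against the finger and the bar is short of its stop. I'll creep home now, watching the force.

```bash
python3 -m handwheel '[0.004,0.010,0,0,-1, 0.002,0.007,0,0,-1, 0,0.002,0,0,-1, 0,0.002,0,0,-1, 0,0,0,0,-1]'
python3 -m handwheel '[0,0.002,0,0,-1, 0,0,0,0,-1]'
python3 -m handwheel '[0,0.001,0,0,-1, 0,0,0,0,-1]'
```

```text
time_s: 10.2
ee_pos: [460.2, 16.8, 59.3]
tool_rot: [3.142, -0.0, -3.055]
ft_force: [-0.1, 0.4, -0.6]
gripper_width: -0.0
gripper_force: 0.0
time_s: 10.4
ee_pos: [460.1, 18.7, 59.3]
tool_rot: [3.142, -0.0, -3.055]
ft_force: [-0.1, -0.9, 0.1]
gripper_width: 0.1
gripper_force: 0.2
time_s: 10.6
ee_pos: [459.9, 19.7, 59.3]
tool_rot: [-3.142, -0.0, -3.055]
ft_force: [0.6, -0.9, -0.3]
gripper_width: 0.3
gripper_force: 0.2
```

```bash
for i in 1; do python3 -m handwheel '[0,0.001,0,0,-1, 0,0,0,0,-1]'; python3 -m handwheel '[0,0.001,0,0,-1, 0,0,0,0,-1]'; python3 -m handwheel '[0,0.001,0,0,-1, 0,0,0,0,-1]'; done | egrep 'ee_pos|ft_f'
```

```text
ee_pos: [459.9, 20.6, 59.3]
ft_force: [0.1, -1.5, -0.6]
ee_pos: [459.9, 21.2, 59.5]
ft_force: [-0.7, -7.1, 0.9]
ee_pos: [459.8, 21.6, 59.4]
ft_force: [0.5, -13.0, 1.1]
```

The force jumps from 1.5 to 13 N, so the bar is against its stop. I'll retreat, lift and check.

```bash
python3 -m handwheel '[0,-0.01,0,0,-1, 0,-0.01,0,0,-1, 0,0,-0.03,0,-1, 0,0,-0.045,0,-1, 0.03,0,-0.035,0,-1, 0.045,0,0,0,-1, 0.04,0,0,0,-1, 0,0,0,0,-1, 0,0,0,0,-1]'
python3 - <<'E'
from h import *
o=np.array([527.2,66.4]);u=np.array([.0852,-.9964]);n=np.array([.9964,.0852])
im,d=save("top","pics/top1.png")
cv2.imwrite("pics/crop1.png",cv2.resize(im[135:285,200:400,::-1],None,fx=4,fy=4,interpolation=cv2.INTER_CUBIC))
E
```

```text
time_s: 12.1
ee_pos: [346.8, -7.6, 169.9]
tool_rot: [-3.141, 0.003, -3.056]
ft_force: [0.3, -0.2, -0.7]
gripper_width: 0.2
gripper_force: 0.0
```

View pics/crop1.png

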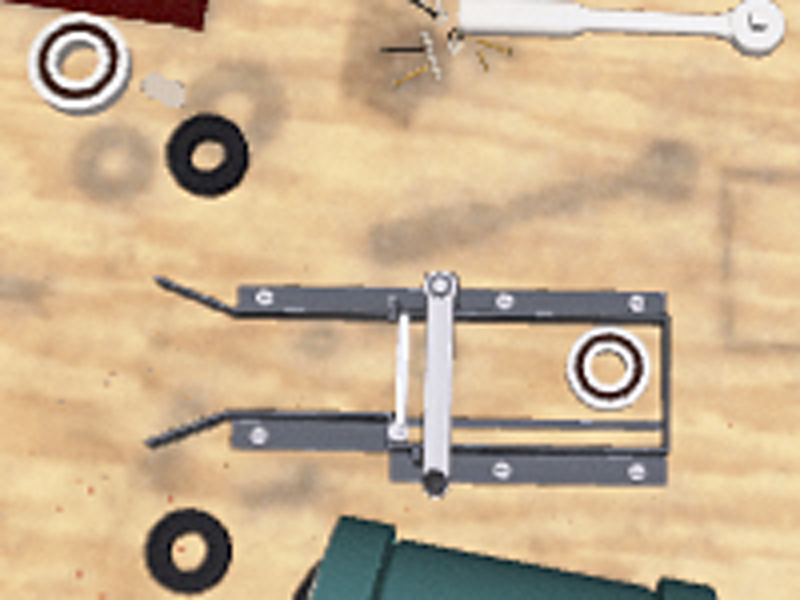

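The bearing, at crop (608,368), is in the pen. The flap, at (402,370), is shut, and the bar runs across the lane from (440,286) to (434,483) against its stop. Everything else is unmoved.

```bash
python3 - <<'E'
from h import *
C=lambda p:np.array(p)/4+[199.625,134.625]
u=np.array([.0852,-.9964]);n=np.array([.9964,.0852])
a=ray("top",[C([440,286])],37)[0,:2];b=ray("top",[C([434,483])],54)[0,:2]
print("q",np.arctan2(-(b-a)@n,(b-a)@u))
print(finish_job())
E
```

```text
q 1.578492390181574
the job is handed in; nothing more can be done
None
```

The job is handed in: the small bearing is in the pen with the flap shut behind it. The locking bar is home against its stop (measured at 1.578 rad, nominal 1.571), and the large bearing, ratchet and tape measure were never touched.

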